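# Reload the three label dispensers

## Task

Reload the label dispensers: the widest one still holds a used-up cardboard core on its spindle; take that out and lay it flat in the shallow tray. Lower each of the three full label rolls, which stand on the table, into the dispenser whose width it fits, so that both ends of its spindle sit fully home at the bottom of the slots. Leave the two jars among the rolls where they are.

Things in the scene. Friction and masses are not known exactly. Their poses are not given: they have to be found in the camera images.
- narrow_roll_centre (a point): centre of the narrow label roll: white paper, 100 mm in diameter, 20 mm wide between flat faces, on a black hub with a steel spindle 10 mm thick, 55 mm long. Stands on its rim (this point 50 mm up); y runs along the spindle, z up. Grip it from above across the flat faces, by the top 25 mm of the rim, to stay above the dispenser's cheeks. About 140 g.
- medium_roll_centre (a point): centre of the medium label roll: white paper, 100 mm in diameter, 41 mm wide between flat faces, on a black hub with a steel spindle 10 mm thick, 76 mm long. Stands on its rim (this point 50 mm up); y runs along the spindle, z up. Grip it from above across the flat faces, by the top 25 mm of the rim, to stay above the dispenser's cheeks. About 224 g.
- wide_roll_centre (a point): centre of the wide label roll: white paper, 100 mm in diameter, 62 mm wide between flat faces, on a black hub with a steel spindle 10 mm thick, 97 mm long. Stands on its rim (this point 50 mm up); y runs along the spindle, z up. Grip it from above across the flat faces, by the top 25 mm of the rim, to stay above the dispenser's cheeks. About 308 g.
- narrow_seat (a point): narrow dispenser, fixed: two grey cheeks 35 mm apart inside, 10 mm thick, tops 88 mm up, on a 67 x 132 mm base; low tear bar on its -x side. In each cheek's top a slot, 29 mm wide at the mouth tapering to 12, 21 deep. This point: where the middle of the seated spindle lies, 72 mm up; y runs along the seated spindle (either way round), z up. Free play 7.5 mm to each side.
- medium_seat (a point): medium dispenser, fixed: two grey cheeks 56 mm apart inside, 10 mm thick, tops 88 mm up, on a 88 x 132 mm base; low tear bar on its -x side. In each cheek's top a slot, 29 mm wide at the mouth tapering to 12, 21 deep. This point: where the middle of the seated spindle lies, 72 mm up; y runs along the seated spindle (either way round), z up. Free play 7.5 mm to each side.
- wide_seat (a point): wide dispenser, fixed: two grey cheeks 77 mm apart inside, 10 mm thick, tops 88 mm up, on a 109 x 132 mm base; low tear bar on its -x side. In each cheek's top a slot, 29 mm wide at the mouth tapering to 12, 21 deep. This point: where the middle of the seated spindle lies, 72 mm up; y runs along the seated spindle (either way round), z up. Free play 7.5 mm to each side.
- spent_core_centre (a point): centre of the used-up core: a bare brown cardboard tube 42 mm in diameter and 62 mm long, black hubs, on a steel spindle 10 mm thick and 97 mm long, lying in the slots of the wide dispenser (this point 72 mm up); y runs along the spindle. Grip it from above across its diameter, the fingers between the cheeks, in front of and behind it. About 110 g.
- tray_floor (a point): middle of the inner floor of a shallow open aluminium tray, fixed, 130 (x) by 150 (y) mm and 30 mm tall outside, walls and floor 4 mm; this point is 4 mm above the table. The core lies in it with its spindle along y.
- one_jar_centre (a point): one of the two amber glass jars with black screw lids that stand among the rolls, 68 mm in diameter, 78 mm tall; its centre, half-way up. Leave it alone.
- other_jar_centre (a point): the other of the two amber glass jars with black screw lids that stand among the rolls, 68 mm in diameter, 78 mm tall; its centre, half-way up. Leave it alone.

How it is judged:
By the outcome, as a careful person would: the job done as asked, in the order asked, and still so for the second after the job is handed in, with the robot touching nothing.
It also fails if it takes over 118 s, if anything falls off the work surface, if the arm or the gripper's body presses on something with over 40 N, if the wrist force passes 120 N, or if a joint passes its speed limit or range.

## Robot

A 6-joint arm with a two-finger parallel gripper is mounted at the origin on a cart in front of the work surface, level with it; the furniture and walls round the work are solid. World frame = base frame: x ahead of the robot, y to its left, z up, the work surface at z = 0. Lengths are in m, angles in rad, forces in N, time in s.
With the tool pointing down it reaches from about 0.375 to 0.9 m from the base axis. Payload 3.1 kg.
Tool frame: the origin (TCP) lies at the very end of the fingers, on their centre line; the grasp point (between the pads) lies 19 mm behind it (grip_depth is the distance from the TCP to the grasp point, in m); z points along the fingers, y is the line along which they close (so a half turn about z gives the same grasp; the last joint's range is limited). The gripper opens to 85 mm and grips with 20 to 120 N. Pads are 22 mm wide; open, the fingers measure 114 mm over their backs; the gripper's body (76 mm by 85 mm) begins 54 mm behind the grasp point. The pads swing forward as they close: fully open they stand 13 mm farther back than shut.
Start: joints at [-1.351, 0.527, 1.433, -0, 1.181, -0.178], TCP at [0.243, -0.576, 0.209] pointing down, gripper open.
Joint ranges: [-3.08, 3.08], [-0.75, 2.2], [0.22, 2.44], [-1.43, 4.57], [0, 2.65], [-2.85, 2.85]. Speed limits (rad/s): [2.79, 2.79, 3.14, 3.14, 3.14, 3.14].

## Interface

Orientations are given as a unit quaternion [x, y, z, w].
In Python, from station import * gives the robot as it stands.
- The arm moves only by the tool apply_moves, never from a script. Its argument "plan" is a list of rows, each a list of 7 numbers: the shift along the tool's x, y, z in m, then the turn, a rotation vector about the tool's x, y, z in rad, then the gripper command: -1 is fully open, 1 is shut, values between are in proportion. In form: [[dx, dy, dz, wx, wy, wz, jaw], ...]. A call has 1 to 8 rows; each row shifts and turns the commanded pose from where the row before left it, along the tool's axes as they then stand; what a row does not reach is not made up. A row lasts 1/8 s, in which the tool goes at most 62.5 mm and 10.7 degrees, less where a joint would pass 70% of its speed; a pose out of reach is approached as far as the arm can. A call is refused whole if a number of a shift passes 0.0625 or a number of a turn 0.188, either way. A call with a gripper value outside its range is refused whole. The fingers move at their own pace and stop on an object; "force" is the grip in N (left out, the last holds). Time passes only in rows, so rows that do not move let the fingers close. It gives the time, the measured TCP pose, the force, the opening and the grip force at its end, in the units of the state.
- sense(): the state, without advancing time (a new reading comes with each control period).
- snapshot(name): name is "side" or "top" or "wrist"; returns the picture (420x560x3 uint8, red, green, blue); there is no depth.
- calibration(name): a dict with "camera_matrix" (3x3 intrinsics, pixels), "R" (3x3) and "t" (3): a world point X has camera coordinates R X + t; the wrist camera has in their place "mount" (4x4, takes a point from camera to tool coordinates, whose origin is the TCP and whose axes are the flange's). Camera axes: x right, y down, z forward; pixel columns grow to the right and rows downward; lengths in m; the calibration is good to about 2 mm. A picture is of the moment at which its call begins: read the wrist's pose just before it. calibration takes no time and is no camera call.
- sign_off(): hands the job in; it is judged then, once.
The state is a dict: "t": time; "q": joint angles; "qd": joint speeds; "tau": joint torques, N m; "tcp_pos": TCP position; "tool_rot": TCP orientation; "force": force on the tool from outside, world axes, zero at the start; "ft_torque": the same for the moment, N m; "finger_gap": opening from 0.0 (shut) to 1.0 (fully open); "gripper_force": force on a finger pad.
Only numpy, scipy, OpenCV 4.12 (cv2) and the standard library are available. Lean on these libraries where they do the work, as an engineer would, in place of code of your own. Each camera call takes 0.05 s, during which the arm holds its last target. There are 200 camera calls.

## Working session

There is one attempt and no reset: what is moved stays moved. The work goes in short steps, Python scripts to look and compute and a tool call to move; the robot and the scene stay as the last step left them, time stands still between calls to the robot, and variables do not carry over. Pictures are saved under pics/ and viewed, at most 15 in all, crops included, and the job is handed in when it is done.

Besides the shell and the picture viewer there is one more tool, called after "Emit:" as a command line: name --pt "numbers of a row" for each row, then --argument value for the rest. apply_moves: Moves the arm, as the interface text tells. Its arguments: {"type":"object","properties":{"plan":{"type":"array"},"force":{"type":"number"}},"required":["plan"]}

```bash
mkdir -p pics; ls; python3 - <<'E'
from station import *
import cv2
for n in("top","side"):
    cv2.imwrite(f"pics/{n}0.png",cv2.resize(snapshot(n)[:,:,::-1],(784,588),interpolation=cv2.INTER_CUBIC))
    c=calibration(n);print(n,c)
s=sense();print(s)
print(calibration("wrist"))
E
```

```text
pics
top {'camera_matrix': array([[387.64072086,   0.        , 273.27040048],
       [  0.        , 387.64072086, 205.78424936],
       [  0.        ,   0.        ,   1.        ]]), 'R': array([[-0.02516579, -0.99934353,  0.02606134],
       [-0.99584354,  0.02277789, -0.08818627],
       [ 0.08753476, -0.02817229, -0.99576302]]), 't': array([-0.00408457,  0.51989231,  1.03327904])}
side {'camera_matrix': array([[447.5285408 ,   0.        , 276.82475268],
       [  0.        , 447.5285408 , 208.38911919],
       [  0.        ,   0.        ,   1.        ]]), 'R': array([[ 0.99953404, -0.02925431,  0.0087115 ],
       [-0.00697584, -0.49677696, -0.86785021],
       [ 0.02971603,  0.86738506, -0.49674955]]), 't': array([-0.50779665,  0.0536812 ,  1.14042213])}
{'t': 0.1, 'q': array([-1.35047957e+00,  5.28380834e-01,  1.43380675e+00, -2.56825783e-05,
        1.18144334e+00, -1.78512677e-01]), 'qd': array([-0.00010782, -0.00121814, -0.00218267, -0.0011933 ,  0.00021   ,
        0.00160274]), 'tau': array([-6.41978422e-04, -4.43305957e+01, -1.78586018e+01, -3.03326615e-04,
        3.859889
[... 172 characters left out ...]
), 'force': array([-0.09773619,  0.18899062, -0.31468243]), 'ft_torque': array([ 0.01859842, -0.01895106, -0.04881846]), 'gripper_force': 0.0, 'finger_gap': 0.9996566427754355}
{'camera_matrix': array([[333.15824752,   0.        , 281.64822207],
       [  0.        , 333.15824752, 214.1925687 ],
       [  0.        ,   0.        ,   1.        ]]), 'mount': array([[-4.74234536e-05, -9.49715534e-01, -3.13114040e-01,
         8.12629065e-02],
       [ 9.99999963e-01, -1.28771410e-04,  2.39122962e-04,
        -7.89729281e-04],
       [-2.67418928e-04, -3.13114017e-01,  9.49715505e-01,
        -1.64908425e-01],
       [ 0.00000000e+00,  0.00000000e+00,  0.00000000e+00,
         1.00000000e+00]])}
```

View pics/top0.png

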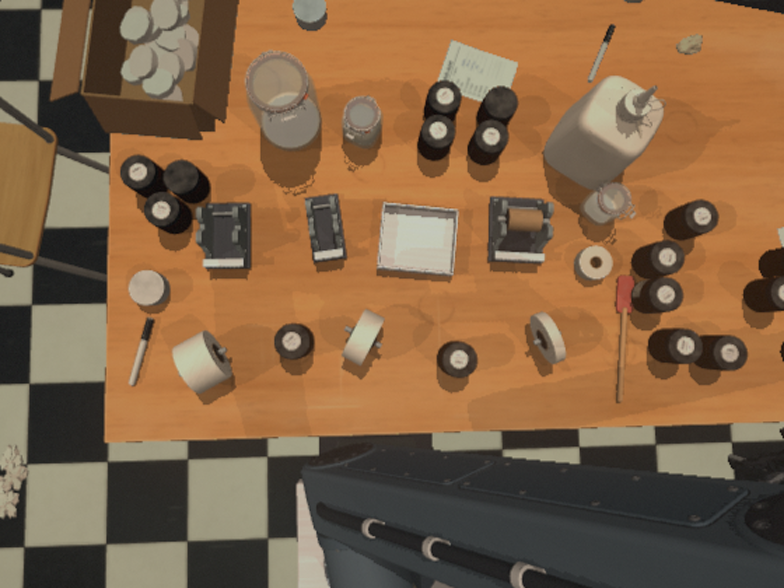

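View pics/side0.png

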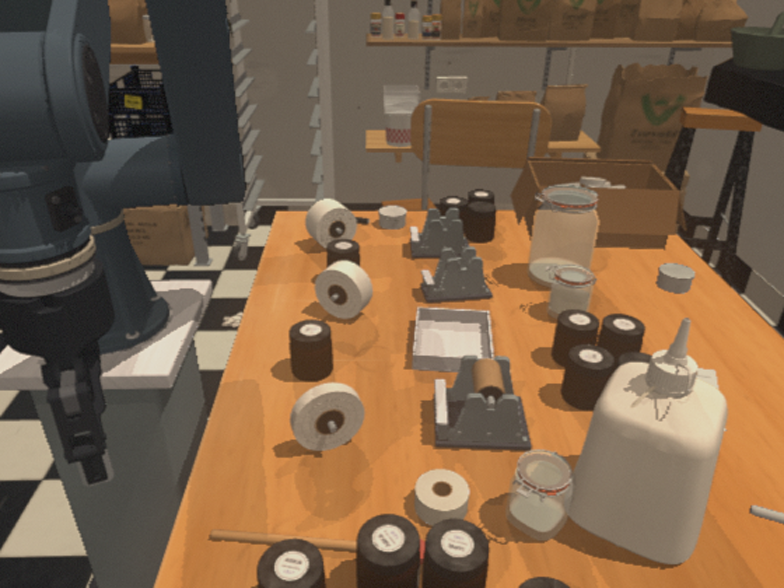

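The top view shows the wide roll at (203,360), medium (364,337) and narrow (547,338). The medium, narrow and wide dispensers are at (225,237), (325,230) and (520,230), with the tray at (418,240) and the jars at (293,341) and (458,360). I'll zoom in to get exact pixels.

```bash
python3 - <<'E'
import cv2
from station import *
im=snapshot("top")[:,:,::-1];cv2.imwrite("pics/topraw.png",im)
im2=snapshot("side")[:,:,::-1];cv2.imwrite("pics/sideraw.png",im2)
def crop(im,x,y,n,w=200,h=150,z=4):
    c=cv2.resize(im[y:y+h,x:x+w],None,fx=z,fy=z,interpolation=cv2.INTER_CUBIC)
    for k in range(0,w,10):
        cv2.line(c,(k*z,0),(k*z,12 if k%50 else 25),(0,255,255),1)
    for k in range(0,h,10): cv2.line(c,(0,k*z),(12 if k%50 else 25,k*z),(0,255,255),1)
    cv2.imwrite("pics/"+n+".png",c)
crop(im,110,135,"cA");crop(im,230,135,"cB")
E
```

```text
(no output)
```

View pics/cA.png

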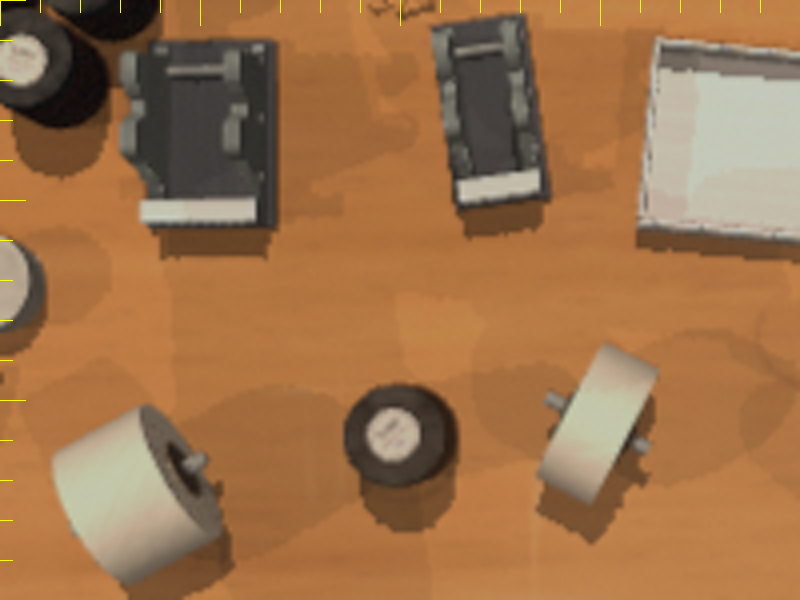

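View pics/cB.png

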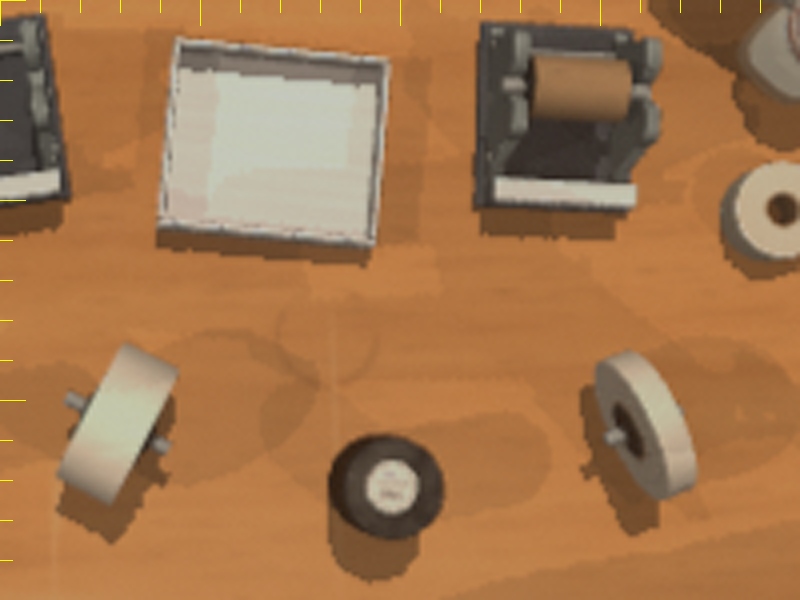

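```bash
cat > geo.py <<'E'
import numpy as np, cv2
from station import calibration
from scipy.optimize import minimize, least_squares
C={n:calibration(n) for n in("top","side")}
def proj(n,X):
    c=C[n];p=np.atleast_2d(X)@c["R"].T+c["t"];p=p@c["camera_matrix"].T
    return p[:,:2]/p[:,2:]
def bp(n,uv,z):
    c=C[n];d=c["R"].T@np.linalg.solve(c["camera_matrix"],[*uv,1]);o=-c["R"].T@c["t"]
    return o+d*(z-o[2])/d[2]
def place(P,x,y,a):
    P=np.asarray(P,float);c,s=np.cos(a),np.sin(a)
    return np.c_[x+c*P[:,0]-s*P[:,1],y+s*P[:,0]+c*P[:,1],P[:,2]]
E
python3 - <<'E'
from geo import *
im={n:cv2.imread(f"pics/{n}raw.png") for n in C}
t=np.linspace(0,2*np.pi,40)
seeds={"narrow":(547,338,.020,.4),"medium":(364,337,.041,-.4),"wide":(203,360,.062,.6)}
for k,(u,v,w,a0) in seeds.items():
    X0=bp("top",(u/1.4,v/1.4),.06)
    cyl=np.concatenate([np.c_[.05*np.cos(t),0*t+s*w/2,.05+.05*np.sin(t)] for s in(-1,1)])
    M={}
    for n in C:
        hsv=cv2.cvtColor(im[n],cv2.COLOR_BGR2HSV);m=((hsv[...,1]<105)&(hsv[...,2]>70)).astype(np.uint8)
        c=proj(n,X0*[1,1,0]+[0,0,.05])[0]; r=np.zeros_like(m);cv2.circle(r,tuple(int(i) for i in c),38,1,-1)
        m=cv2.morphologyEx(m*r,cv2.MORPH_OPEN,np.ones((4,4)))
        nl,l,st,_=cv2.connectedComponentsWithStats(m);i=1+np.argmax(st[1:,4])
        h=cv2.convexHull(np.argwhere(l==i)[:,::-1].astype(np.int32));M[n]=h.astype(np.float32)
    def cost(p,out=False):
        o=[]
        for n in C:
            h=cv2.convexHull(proj(n,place(cyl,*p)).astype(np.float32))
            A,_=cv2.intersectConvexConvex(h,M[n]);a,b=cv2.contourArea(h),cv2.contourArea(M[n])
            o.append(A/(a+b-A+1e-9))
        return o if out else -sum(o)
    best=min((minimize(cost,[X0[0]+dx,X0[1],a],method="Nelder-Mead",options=dict(initial_simplex=np.array([X0[0],X0[1],a])+np.array([[0,0,0],[.02,0,0],[0,.02,0],[0,0,.3]]))) for a in(-.8,-.4,0,.4,.8) for dx in(0,)),key=lambda r:r.fun)
    print(k,best.x.round(4),np.round(cost(best.x,1),3))
for k,uv in {"jarA":(393/4+110,434/4+135),"jarB":(392/4+230,487/4+135)}.items(): print(k,bp("top",uv,.078).round(3))
s=im["side"]
a=[cv2.resize(s[y:y+100,x:x+80],None,fx=5,fy=5,interpolation=cv2.INTER_CUBIC) for x,y in((285,138),(300,240))]
cv2.imwrite("pics/sd.png",np.hstack(a))
E
```

```text
narrow [ 0.4169 -0.3268  0.3479] [0.894 0.946]
medium [ 0.4273  0.0209 -0.4913] [0.872 0.944]
wide [0.3861 0.3215 0.4861] [0.947 0.376]
jarA [0.422 0.153 0.078]
jarB [ 0.381 -0.152  0.078]
```

View pics/sd.png

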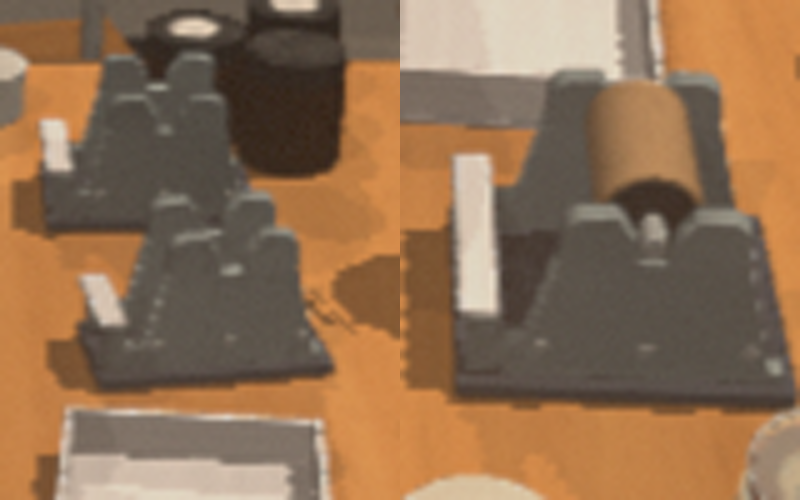

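```bash
python3 - <<'E'
from geo import *
A=lambda u,v:("top",u/4+110-.4,v/4+135-.4)
B=lambda u,v:("top",u/4+230-.4,v/4+135-.4)
S1=lambda u,v:("side",u/5+285-.4,v/5+138-.4)
S2=lambda u,v:("side",(u-400)/5+300-.4,v/5+240-.4)
# (pick, sx base?, local) ; base corners relative d
H=.066;g=.0785
def disp(W,ci): # half base width, half cheek centre spacing
    return dict(W=W/2,c=ci)
D={"medium":(.044,.033,[(A(277,40),"b",(H,-1),.006),(A(275,228),"b",(-H,-1),.006),(A(130,103),"s",1,.086),(A(236,101),"s",-1,.086),
   (S1(166,130),"o",-1,.067),(S1(45,230),"b",(-H,-1),0),(S1(165,100),"o",-1,.088)]),
 "narrow":(.0335,.0225,[(A(432,28),"b",(H,1),.006),(A(524,14),"b",(H,-1),.006),(A(549,200),"b",(-H,-1),.006),(A(458,206),"b",(-H,1),.006),(A(445,77),"s",1,.086),(A(514,72),"s",-1,.086),
   (S1(232,270),"o",-1,.067),(S1(100,388),"b",(-H,-1),0),(S1(333,370),"b",(H,-1),0),(S1(234,238),"o",-1,.088)]),
 "wide":(.0545,.0435,[(B(482,22),"b",(H,1),.006),(B(475,208),"b",(-H,1),.006),(B(503,85),"e",1,.072),(B(650,90),"e",-1,.072),
   (S2(655,261),"o",-1,.067),(S2(455,400),"b",(-H,-1),0),(S2(793,406),"b",(H,-1),0),(S2(655,212),"o",-1,.088)])}
names=list(D);x0=[]
for n in names: x0+=[*bp("top",D[n][2][2][0][1:],.05)[:2],0]
def pts(n,p,d):
    W,c,L=D[n];P=[]
    for pk,k,l,z in L:
        P.append((l[0]+d,l[1]*W,z) if k=="b" else (0,l*{"s":c,"o":c+.005,"e":.0485}[k],z))
    return place(P,*p)
def res(v):
    r=[]
    for i,n in enumerate(names):
        X=pts(n,v[3*i:3*i+3],v[-1])
        for x,(pk,*_) in zip(X,D[n][2]): r.append(proj(pk[0],x)[0]-pk[1:])
    return np.concatenate(r)
s=least_squares(res,x0+[-.02],loss="soft_l1");v=s.x
for i,n in enumerate(names): print(n,v[3*i:3*i+3].round(4))
print("d",v[-1].round(4));print(res(v).reshape(-1,2).round(1).tolist())
# tray: top rim corners z=.03
L=[B(177,38),B(388,60),B(374,243),B(158,227)]
P=np.array([(.065,.075,.03),(.065,-.075,.03),(-.065,-.075,.03),(-.065,.075,.03)])
f=lambda p:np.concatenate([proj("top",x)[0]-l[1:] for x,l in zip(place(P,*p),L)])
t=least_squares(f,[.6,-.05,0]);print("tray",t.x.round(4),f(t.x).round(1))
E
```

```text
medium [ 0.6387  0.2865 -0.0179]
narrow [0.651  0.0956 0.1113]
wide [ 0.6387 -0.2841 -0.0649]
d -0.006
[[0.3, 0.2], [0.1, 0.2], [-0.3, -0.2], [-0.9, 0.3], [0.1, 0.6], [-0.2, 1.5], [0.7, 0.2], [-0.5, -0.6], [0.3, -0.2], [0.2, -0.5], [-1.1, 1.2], [-0.3, 1.3], [-0.2, 0.3], [0.4, 0.6], [-0.5, 1.6], [0.4, 2.1], [0.5, -0.1], [-1.9, 0.2], [-1.2, -0.0], [0.1, 0.4], [-0.2, 0.8], [-0.2, 0.1], [-0.3, -0.0], [0.6, 1.0], [0.8, 1.1]]
tray [ 0.6157 -0.087  -0.1136] [-0.9  0.1  0.7 -0.4  0.5  0.6 -0.3 -0.4]
```

```bash
python3 - <<'E'
from geo import *
for nm,t,s in(("med",(195/4+109.6,70/4+134.6),(158/5+284.6,88/5+137.6)),("nar",(480/4+109.6,48/4+134.6),(205/5+284.6,235/5+137.6)),("nar2",(480/4+109.6,48/4+134.6),(258/5+284.6,235/5+137.6))):
    f=lambda X:np.r_[proj("top",X)[0]-t,proj("side",X)[0]-s]
    r=least_squares(f,[.65,.2,.05]);print(nm,r.x.round(4),r.fun.round(1))
for z in(.01,.03,.05,.08): print(z,bp("top",(195/4+109.6,70/4+134.6),z).round(3))
c=cv2.imread("pics/topraw.png")[135:175,130:175]; d=cv2.imread("pics/sideraw.png")[145:205,285:350]
c=cv2.resize(c,(585,520),interpolation=cv2.INTER_CUBIC)
cv2.imwrite("pics/rod.png",c)
E
```

```text
med [0.649  0.2777 0.0863] [-0.1  4.   4.6 -0.8]
nar [0.6571 0.0958 0.0786] [-0.2  5.7  5.8 -1. ]
nar2 [0.6716 0.0953 0.076 ] [-0.   0.5  0.5 -0.1]
0.01 [0.677 0.298 0.01 ]
0.03 [0.673 0.292 0.03 ]
0.05 [0.668 0.287 0.05 ]
0.08 [0.661 0.279 0.08 ]
```

View pics/rod.png

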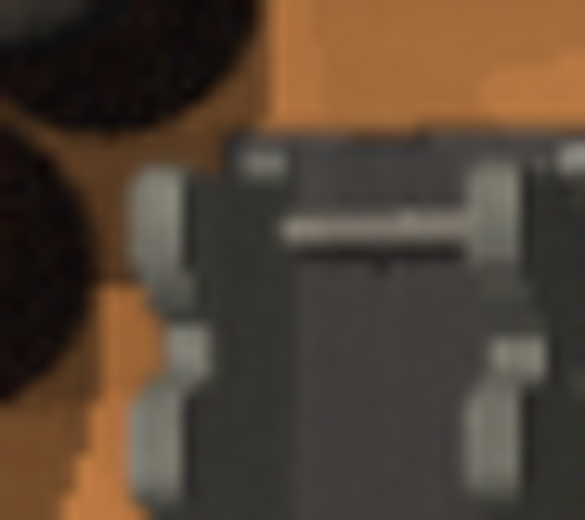

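The dispenser slots are clear, and a low tie rod sits about 34 mm behind each seat at z≈0.027, below where the fingers will go. Next I'll hover above the core.

```bash
cat > mv.py <<'E'
import sys,numpy as np
from station import sense
from scipy.spatial.transform import Rotation as R
def state():
    s=sense();return s,np.array(s["tcp_pos"]),R.from_quat(s["tool_rot"])
def rows(x,y,z,phi,n,jaw,start=None,vmax=.06):
    """straight rows in tool axes; returns end pose"""
    if start is None: _,p,r=state()
    else: p,r=start
    tgt=R.from_matrix(np.array([[np.cos(phi),np.sin(phi),0],[np.sin(phi),-np.cos(phi),0],[0,0,-1]]))
    w=(r.inv()*tgt).as_rotvec();dp=np.array([x,y,z])-p
    n=max(n,int(np.ceil(np.abs(w).max()/.185)),int(np.ceil(np.linalg.norm(dp)/vmax)))
    L=[]
    for i in range(n):
        d=r.inv().apply(dp/n);L.append([round(float(q),4) for q in [*d,*(w/n)]]+[jaw]);r=r*R.from_rotvec(w/n)
    print(n);[print(str(q)+",") for q in L]
    return np.array([x,y,z]),tgt
E
python3 -c "
from mv import *
rows(.639,-.284,.20,1.506,8,-1)"
```

```text
9
[0.0532, -0.0127, 0.001, -0.0001, -0.0001, -0.123, -1],
[0.0543, -0.0061, 0.001, -0.0001, -0.0001, -0.123, -1],
[0.0547, 0.0006, 0.001, -0.0001, -0.0001, -0.123, -1],
[0.0542, 0.0073, 0.001, -0.0001, -0.0001, -0.123, -1],
[0.0529, 0.0139, 0.001, -0.0001, -0.0001, -0.123, -1],
[0.0508, 0.0203, 0.001, -0.0001, -0.0001, -0.123, -1],
[0.0479, 0.0263, 0.001, -0.0001, -0.0001, -0.123, -1],
[0.0443, 0.032, 0.001, -0.0001, -0.0001, -0.123, -1],
[0.04, 0.0372, 0.001, -0.0001, -0.0001, -0.123, -1],
```

Emit:
apply_moves --pt "0.053 -0.013 0.001 0 0 -0.123 -1" --pt "0.054 -0.006 0.001 0 0 -0.123 -1" --pt "0.055 0.001 0.001 0 0 -0.123 -1" --pt "0.054 0.007 0.001 0 0 -0.123 -1" --pt "0.053 0.014 0.001 0 0 -0.123 -1" --pt "0.051 0.02 0.001 0 0 -0.123 -1" --pt "0.048 0.026 0.001 0 0 -0.123 -1" --pt "0.044 0.032 0.001 0 0 -0.123 -1"

```text
t: 1.2
tcp_pos: [0.5956, -0.3154, 0.2009]
tool_rot: [0.769, 0.639, -0.0, -0.0]
force: [0.3, -0.4, 1.0]
finger_gap: 0.996
gripper_force: 0.0
```

Emit:
apply_moves --pt "0.04 0.037 0.001 0 0 -0.123 -1" --pt "0 0 0 0 0 0 -1" --pt "0 0 0 0 0 0 -1"

```text
t: 1.58
tcp_pos: [0.6378, -0.2841, 0.1997]
tool_rot: [0.73, 0.684, -0.0, -0.001]
force: [-0.3, -0.1, 0.3]
finger_gap: 0.999
gripper_force: 0.0
```

```bash
cat >> geo.py <<'E'
def wrist(name=None):
    from station import sense,snapshot
    from scipy.spatial.transform import Rotation as Ro
    s=sense();im=snapshot("wrist")[:,:,::-1].copy();c=calibration("wrist")
    T=np.eye(4);T[:3,:3]=Ro.from_quat(s["tool_rot"]).as_matrix();T[:3,3]=s["tcp_pos"]
    Q=np.linalg.inv(T@c["mount"]);C["wrist"]=dict(camera_matrix=c["camera_matrix"],R=Q[:3,:3],t=Q[:3,3])
    if name: np.save(f"pics/{name}.npy",Q);cv2.imwrite(f"pics/{name}_raw.png",im)
    return im
E
python3 - <<'E'
from geo import *
from mv import state
im=wrist("w1")
print(state()[1],state()[0]["t"])
P=[(0,.0485,.072),(0,-.0485,.072),(.06,.0545,0),(-.072,.0545,0),(-.072,-.0545,0),(.06,-.0545,0),(0,.031,.072),(0,-.031,.072)]
for q in proj("wrist",place(P,.6387,-.2841,-.065)): cv2.drawMarker(im,tuple(int(i) for i in q),(0,255,0),0,8)
P=[(a*.065,b*.075,.03) for a in(-1,1) for b in(-1,1)]
for q in proj("wrist",place(P,.6157,-.087,-.1136)): cv2.drawMarker(im,tuple(int(i) for i in q),(255,255,0),0,8)
cv2.imwrite("pics/w1.png",cv2.resize(im,(784,588)))
E
```

```text
[ 0.63729622 -0.28483262  0.19982782] 1.625
```

View pics/w1.png

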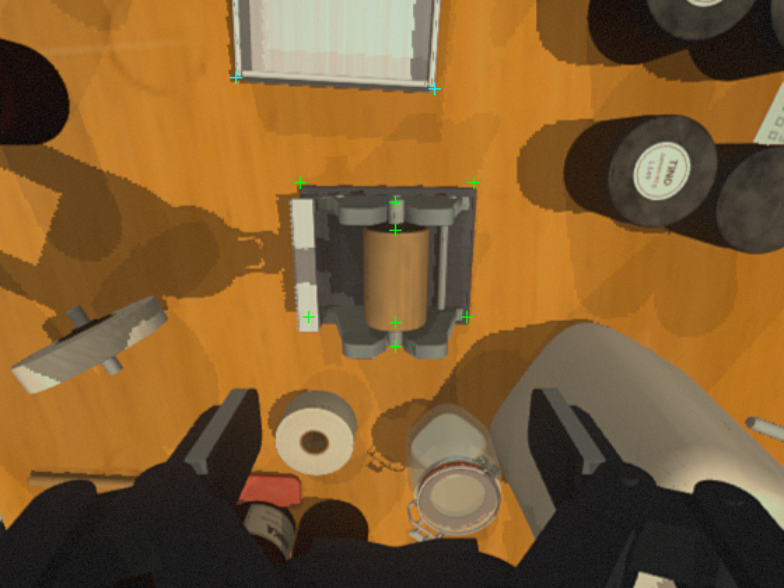

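The overlay of the fitted wide dispenser and core matches the image to about 1 mm (spindle ends at (397,200) and (397,345)). The core can be grasped now.

Emit:
apply_moves --pt "0 0.002 0.03 0 0 0 -0.45" --pt "0 0 0.04 0 0 0 -0.45" --pt "0 0 0.04 0 0 0 -0.45" --pt "0 0 0.03 0 0 0 -0.45" --pt "0 0 0.013 0 0 0 -0.45" --pt "0 0 0 0 0 0 1" --pt "0 0 0 0 0 0 1" --pt "0 0 0 0 0 0 1" --force 50

```text
t: 2.62
tcp_pos: [0.6392, -0.2849, 0.0481]
tool_rot: [0.73, 0.684, -0.001, -0.0]
force: [-5.4, -1.5, -0.2]
finger_gap: 0.472
gripper_force: 50.9
```

```bash
python3 - <<'E'
from mv import *
s,p,r=state();print(s["t"],p,s["finger_gap"],s["gripper_force"],s["force"])
phi=1.571-.1136
e=rows(p[0],p[1],.20,1.506,3,1)
e=rows(.616,-.087,.16,phi,4,1,e)
E
```

```text
2.625 [ 0.6391982  -0.28492963  0.04807694] 0.4722957153999953 50.88339205831289 [-5.40377941 -1.51771618 -0.15427741]
3
[-0.0, -0.0001, -0.0506, -0.0005, 0.0002, -0.0001, 1],
[-0.0, -0.0001, -0.0506, -0.0005, 0.0002, -0.0001, 1],
[-0.0, -0.0, -0.0506, -0.0005, 0.0002, -0.0001, 1],
4
[0.049, -0.009, 0.01, 0.0, 0.0, 0.0121, 1],
[0.0489, -0.0096, 0.01, 0.0, 0.0, 0.0121, 1],
[0.0488, -0.0102, 0.01, 0.0, 0.0, 0.0121, 1],
[0.0486, -0.0108, 0.01, 0.0, 0.0, 0.0121, 1],
```

Emit:
apply_moves --pt "0 0 -0.03 0 0 0 1" --pt "0 0 -0.05 0 0 0 1" --pt "0 0 -0.05 0 0 0 1" --pt "0 0 -0.022 0 0 0 1" --pt "0.049 -0.009 0.01 0 0 0.012 1" --pt "0.049 -0.01 0.01 0 0 0.012 1" --pt "0.049 -0.01 0.01 0 0 0.012 1" --pt "0.049 -0.011 0.01 0 0 0.012 1"

```text
t: 3.62
tcp_pos: [0.6182, -0.0841, 0.1605]
tool_rot: [0.746, 0.666, 0.002, 0.002]
force: [0.2, 0.0, -1.7]
finger_gap: 0.468
gripper_force: 50.8
```

Emit:
apply_moves --pt "0 0 0.04 0 0 0 1" --pt "0 0 0.05 0 0 0 1" --pt "0 0 0.04 0 0 0 1" --pt "0 0 0 0 0 0 1"

```text
t: 4.12
tcp_pos: [0.6154, -0.0848, 0.0272]
tool_rot: [0.746, 0.666, -0.001, -0.002]
force: [0.1, -0.1, 0.3]
finger_gap: 0.473
gripper_force: 51.1
```

```bash
python3 - <<'E'
from mv import *
s,p,r=state();print(s["t"],p,s["finger_gap"],s["gripper_force"],s["force"],r.as_quat())
e=rows(.616,-.087,.0045,1.457,3,1)
E
```

```text
4.125 [ 0.61539293 -0.0847571   0.02715295] 0.47288082470171816 51.06972947716713 [ 0.0647854  -0.05429312  0.2923967 ] [ 0.74587036  0.66608778 -0.00077584 -0.00196715]
3
[-0.0007, 0.0003, 0.0075, -0.0013, -0.0005, 0.0003, 1],
[-0.0007, 0.0003, 0.0075, -0.0013, -0.0005, 0.0003, 1],
[-0.0007, 0.0003, 0.0076, -0.0013, -0.0005, 0.0003, 1],
```

Emit:
apply_moves --pt "-0.001 0 0.01 0 0 0 1" --pt "-0.001 0 0.009 0 0 0 1" --pt "0 0 0.003 0 0 0 1" --pt "0 0 0 0 0 0 0.0" --pt "0 0 0 0 0 0 -0.2" --pt "0 0 0 0 0 0 -0.4" --pt "0 0 -0.005 0 0 0 -0.4" --pt "0 0 -0.03 0 0 0 -0.4"

```text
t: 5.12
tcp_pos: [0.6148, -0.0872, 0.0411]
tool_rot: [0.746, 0.666, -0.001, -0.002]
force: [0.5, 0.4, 0.6]
finger_gap: 0.702
gripper_force: 0.0
```

Emit:
apply_moves --pt "0 0 -0.05 0 0 0 -0.6" --pt "0 0 -0.05 0 0 0 -1" --pt "0 0 -0.05 0 0 0 -1"

```text
t: 5.5
tcp_pos: [0.6162, -0.0877, 0.1942]
tool_rot: [0.746, 0.666, 0.0, 0.0]
force: [0.9, -0.5, -0.3]
finger_gap: 1.0
gripper_force: 0.0
```

```bash
python3 - <<'E'
from geo import *
from mv import *
im=wrist("w2");s,p,r=state();print(s["t"],p,s["finger_gap"])
P=[(a*.065,b*.075,.03) for a in(-1,1) for b in(-1,1)]
for q in proj("wrist",place(P,.6157,-.087,-.1136)): cv2.drawMarker(im,tuple(int(i) for i in q),(255,255,0),0,8)
cv2.imwrite("pics/w2.png",im)
e=rows(.4273,.0209,.20,2.65,3,-1)
E
```

```text
5.55 [ 0.62062835 -0.08888969  0.20190036] 1.0005939636231413
7
[0.0125, -0.0292, -0.0002, 0.0015, 0.0015, -0.1703, -1],
[0.0172, -0.0267, -0.0001, 0.0015, 0.0015, -0.1703, -1],
[0.0215, -0.0234, -0.0, 0.0015, 0.0015, -0.1703, -1],
[0.0252, -0.0194, 0.0, 0.0015, 0.0015, -0.1703, -1],
[0.0281, -0.0148, 0.0001, 0.0015, 0.0015, -0.1703, -1],
[0.0302, -0.0099, 0.0002, 0.0015, 0.0015, -0.1703, -1],
[0.0314, -0.0046, 0.0002, 0.0015, 0.0015, -0.1703, -1],
```

View pics/w2.png

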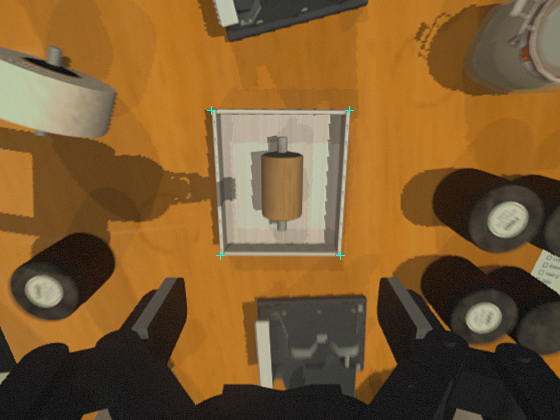

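The core lies flat in the middle of the tray at (281,187). Next is the medium roll.

Emit:
apply_moves --pt "0.013 -0.029 0 0 0 -0.17 -1" --pt "0.017 -0.027 0 0 0 -0.17 -1" --pt "0.021 -0.023 0 0 0 -0.17 -1" --pt "0.025 -0.019 0 0 0 -0.17 -1" --pt "0.028 -0.015 0 0 0 -0.17 -1" --pt "0.03 -0.01 0 0 0 -0.17 -1" --pt "0.031 -0.005 0 0 0 -0.17 -1" --pt "0 0 0 0 0 0 -1"

```text
t: 6.55
tcp_pos: [0.4215, 0.0222, 0.1923]
tool_rot: [0.244, 0.97, -0.0, -0.001]
force: [0.8, 0.6, -0.5]
finger_gap: 1.002
gripper_force: 0.0
```

Emit:
apply_moves --pt "0 0 0 0 0 0 -1"

```text
t: 6.68
tcp_pos: [0.4255, 0.0207, 0.1927]
tool_rot: [0.245, 0.969, -0.0, 0.001]
force: [-0.5, 0.1, 0.2]
finger_gap: 0.998
gripper_force: 0.0
```

```bash
cat >> geo.py <<'E'
def fitroll(w,x,y,a,sat=110,rad=130,zc=.05):
    """refine the pose of a standing roll in the current wrist picture"""
    im=wrist();t=np.linspace(0,2*np.pi,60)
    cyl=np.concatenate([np.c_[.05*np.cos(t),0*t+s*w/2,zc+.05*np.sin(t)] for s in(-1,1)])
    hsv=cv2.cvtColor(im,cv2.COLOR_BGR2HSV);m=((hsv[...,1]<sat)&(hsv[...,2]>70)).astype(np.uint8)
    h0=cv2.convexHull(proj("wrist",place(cyl,x,y,a)).astype(np.float32)).astype(np.int32)
    r=np.zeros_like(m);cv2.fillConvexPoly(r,h0,1);r=cv2.dilate(r,np.ones((25,25)))
    m=cv2.morphologyEx(m*r,cv2.MORPH_OPEN,np.ones((13,13)))
    nl,l,st,_=cv2.connectedComponentsWithStats(m);i=1+np.argmax(st[1:,4])
    M=cv2.convexHull(np.argwhere(l==i)[:,::-1].astype(np.int32)).astype(np.float32)
    def cost(p):
        h=cv2.convexHull(proj("wrist",place(cyl,*p)).astype(np.float32))
        A,_=cv2.intersectConvexConvex(h,M);return -A/(cv2.contourArea(h)+cv2.contourArea(M)-A+1e-9)
    x0=np.array([x,y,a])
    b=minimize(cost,x0,method="Nelder-Mead",options=dict(initial_simplex=x0+np.array([[0,0,0],[.01,0,0],[0,.01,0],[0,0,.1]])))
    cv2.polylines(im,[M.astype(np.int32)],True,(255,0,0),1)
    cv2.polylines(im,[cv2.convexHull(proj("wrist",place(cyl,*b.x)).astype(np.float32)).astype(np.int32)],True,(0,255,0),1)
    print("roll",b.x.round(4),"iou",round(-b.fun,3));return b.x,im
E
python3 - <<'E'
from geo import *
from mv import *
x,im=fitroll(.041,.4273,.0209,-.4913);cv2.imwrite("pics/w3.png",im)
s,p,r=state();print(s["t"],p)
rows(x[0],x[1],.0695,x[2]+np.pi,4,-1)
E
```

```text
roll [ 0.4269  0.0253 -0.4955] iou 0.972
6.725 [0.42578297 0.02047316 0.19265041]
4
[0.0004, 0.0012, 0.0308, 0.0002, 0.0006, 0.0, -1],
[0.0004, 0.0012, 0.0308, 0.0002, 0.0006, 0.0, -1],
[0.0004, 0.0012, 0.0308, 0.0002, 0.0006, 0.0, -1],
[0.0003, 0.0012, 0.0308, 0.0002, 0.0006, 0.0, -1],
```

View pics/w3.png

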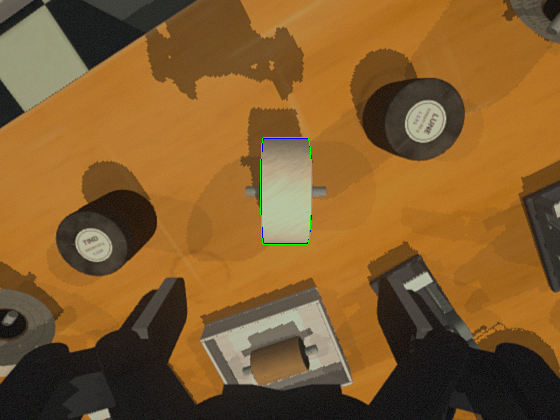

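The wrist view shows the roll outline matching the fit, with an IoU of 0.97, centred near (287,190). I'll grip it now.

Emit:
apply_moves --pt "0 0.001 0.031 0 0 0 -1" --pt "0 0.001 0.031 0 0 0 -1" --pt "0 0.001 0.031 0 0 0 -1" --pt "0.001 0.002 0.03 0 0 0 -1" --pt "0 0 0 0 0 0 -0.5" --pt "0 0 0 0 0 0 1" --pt "0 0 0 0 0 0 1" --pt "0 0 0 0 0 0 1" --force 70

```text
t: 7.72
tcp_pos: [0.4268, 0.0255, 0.0706]
tool_rot: [0.244, 0.97, -0.0, 0.002]
force: [1.2, -0.3, 5.8]
finger_gap: 0.449
gripper_force: 70.5
```

```bash
python3 - <<'E'
from mv import *
s,p,r=state();print(s["t"],p,s["finger_gap"],s["gripper_force"],s["force"])
f=2.646
e=rows(p[0],p[1],.19,f,3,1)
e=rows(.6387,.2865,.19,np.pi-.018,5,1,e)
E
```

```text
7.725 [0.42675859 0.02551252 0.07055491] 0.4489201179666788 70.52239805459976 [ 1.22764772 -0.31373923  5.75876236]
3
[-0.0001, 0.0, -0.0398, 0.0003, 0.0011, 0.0006, 1],
[-0.0001, 0.0, -0.0398, 0.0003, 0.0011, 0.0006, 1],
[-0.0, 0.0, -0.0398, 0.0003, 0.0011, 0.0006, 1],
6
[-0.0104, 0.0551, 0.0, 0.0, 0.0, -0.0796, 1],
[-0.0147, 0.0541, 0.0, 0.0, 0.0, -0.0796, 1],
[-0.019, 0.0527, 0.0, 0.0, 0.0, -0.0796, 1],
[-0.0231, 0.051, 0.0, 0.0, 0.0, -0.0796, 1],
[-0.0271, 0.049, 0.0, 0.0, 0.0, -0.0796, 1],
[-0.0309, 0.0467, 0.0, 0.0, 0.0, -0.0796, 1],
```

Emit:
apply_moves --pt "0 0 -0.025 0 0 0 1" --pt "0 0 -0.045 0 0 0 1" --pt "0 0 -0.045 0 0 0 1" --pt "-0.01 0.055 -0.005 0 0 -0.08 1" --pt "-0.015 0.054 0 0 0 -0.08 1" --pt "-0.019 0.053 0 0 0 -0.08 1" --pt "-0.023 0.051 0 0 0 -0.08 1" --pt "-0.027 0.049 0 0 0 -0.08 1"

```text
t: 8.72
tcp_pos: [0.6016, 0.2456, 0.1892]
tool_rot: [0.045, 0.999, -0.0, -0.0]
force: [1.8, -0.5, -2.1]
finger_gap: 0.45
gripper_force: 71.9
```

Emit:
apply_moves --pt "-0.021 0.03 0 0 0 -0.05 1" --pt "-0.01 0.017 0 0 0 -0.03 1" --pt "0 0 0 0 0 0 1" --pt "0 0 0 0 0 0 1"

```text
t: 9.22
tcp_pos: [0.6345, 0.2877, 0.1888]
tool_rot: [0.007, 1.0, -0.001, -0.001]
force: [-0.2, -0.3, -2.1]
finger_gap: 0.452
gripper_force: 71.9
```

```bash
python3 - <<'E'
from geo import *
from mv import *
s,p,r=state();print(s["t"],p,s["finger_gap"],s["force"],r.as_quat())
im=wrist("w4")
q0=[.6387,.2865,-.018]
P=[(0,.033,.086),(0,-.033,.086),(.06,.044,.006),(-.072,.044,.006),(-.072,-.044,.006),(.06,-.044,.006)]
for q in proj("wrist",place(P,*q0)): cv2.drawMarker(im,tuple(int(i) for i in q),(0,255,0),0,8)
dz=p[2]-.0706; P=[(0,.038,.05+dz),(0,-.038,.05+dz)]
M=r.as_matrix();phi=np.arctan2(M[1,0],M[0,0])
for q in proj("wrist",place(P,p[0],p[1],phi)): cv2.drawMarker(im,tuple(int(i) for i in q),(255,0,255),0,8)
cv2.imwrite("pics/w4.png",cv2.resize(im,(784,588)))
rows(*q0[:2],.10,np.pi+q0[2],4,1)
E
```

```text
9.225 [0.63453191 0.28766175 0.18877711] 0.45156289620122564 [-0.16216278 -0.28026851 -2.10394893] [ 7.19730883e-03  9.99973392e-01 -5.14330922e-04 -1.07232974e-03]
4
[-0.001, -0.0002, 0.0222, -0.0002, -0.0004, 0.0008, 1],
[-0.001, -0.0002, 0.0222, -0.0002, -0.0004, 0.0008, 1],
[-0.001, -0.0002, 0.0222, -0.0002, -0.0004, 0.0008, 1],
[-0.001, -0.0002, 0.0222, -0.0002, -0.0004, 0.0008, 1],
```

View pics/w4.png

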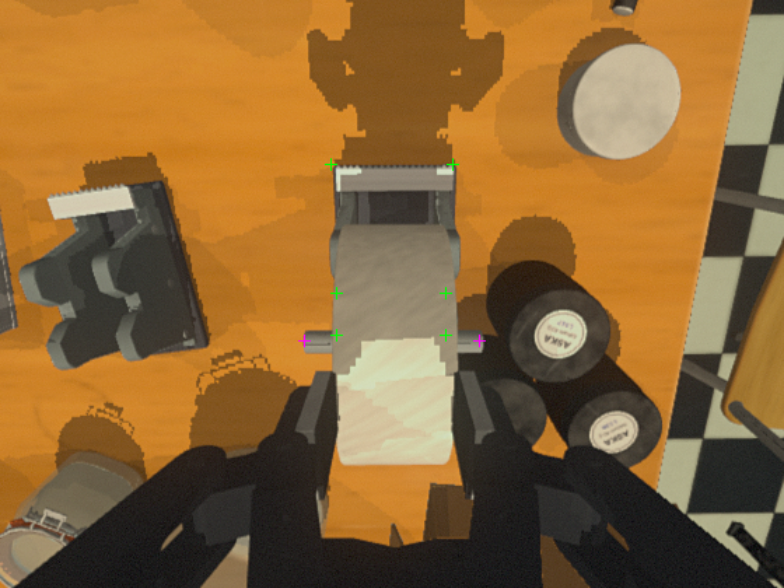

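The predicted spindle ends match the image at (304,341) and (483,341). The base corner at (334,167) puts the seat about 2 mm further in +x. Now I'll lower the roll in.

Emit:
apply_moves --pt "-0.003 0 0.02 0 0 0 1" --pt "-0.003 0 0.025 0 0 0 1" --pt "0 0 0.02 0 0 0 1" --pt "0 0 0.015 0 0 0 1" --pt "0 0 0.008 0 0 0 1" --pt "0 0 0.004 0 0 0 1" --pt "0 0 0 0 0 0 1"

```text
t: 10.15
tcp_pos: [0.6408, 0.2885, 0.0971]
tool_rot: [0.007, 1.0, -0.0, -0.001]
force: [-2.5, 0.6, -2.8]
finger_gap: 0.447
gripper_force: 71.9
```

```bash
python3 - <<'E'
from mv import *
s,p,r=state();print(s["t"],p,s["finger_gap"],s["force"],s["ft_torque"])
E
```

```text
10.15 [0.64082792 0.28851114 0.09709034] 0.4467778087547129 [-2.46303005  0.63098609 -2.75972068] [0.03060626 0.52891524 0.0691582 ]
```

Emit:
apply_moves --pt "0.001 0 0.002 0 0 0 1" --pt "0.001 0 0.002 0 0 0 1" --pt "0 0 0.001 0 0 0 1" --pt "0 0 0 0 0 0 1"

```text
t: 10.65
tcp_pos: [0.6403, 0.2886, 0.0928]
tool_rot: [0.007, 1.0, 0.0, 0.001]
force: [-2.6, -0.5, -0.3]
finger_gap: 0.454
gripper_force: 72.2
```

Emit:
apply_moves --pt "0 0 0 0 0 0 0.0" --pt "0 0 0 0 0 0 -0.3" --pt "0 0 -0.003 0 0 0 -0.4" --pt "0 0 -0.03 0 0 0 -0.4" --pt "0 0 -0.05 0 0 0 -1" --pt "0 0 -0.03 0 0 0 -1" --pt "0 0 0 0 0 0 -1"

```text
t: 11.52
tcp_pos: [0.6422, 0.2891, 0.2094]
tool_rot: [0.007, 1.0, 0.001, 0.004]
force: [-0.0, 0.2, -0.4]
finger_gap: 1.001
gripper_force: 0.0
```

```bash
python3 - <<'E'
from geo import *
from mv import *
s,p,r=state();print(s["t"],p,s["finger_gap"])
x,im=fitroll(.041,.640,.288,-.018,zc=.072)
cv2.imwrite("pics/w5.png",im)
e=rows(.386,.3215,.2,np.pi+.486,4,-1)
E
```

```text
11.525 [0.64223579 0.28914451 0.20935509] 1.0008590006020444
roll [ 0.6386  0.2889 -0.0141] iou 0.973
5
[0.051, 0.0059, 0.0012, 0.0, 0.0007, -0.1, -1],
[0.0502, 0.0109, 0.0012, 0.0, 0.0007, -0.1, -1],
[0.0488, 0.0159, 0.0013, 0.0, 0.0007, -0.1, -1],
[0.047, 0.0207, 0.0013, 0.0, 0.0007, -0.1, -1],
[0.0447, 0.0253, 0.0013, 0.0, 0.0007, -0.1, -1],
```

View pics/w5.png

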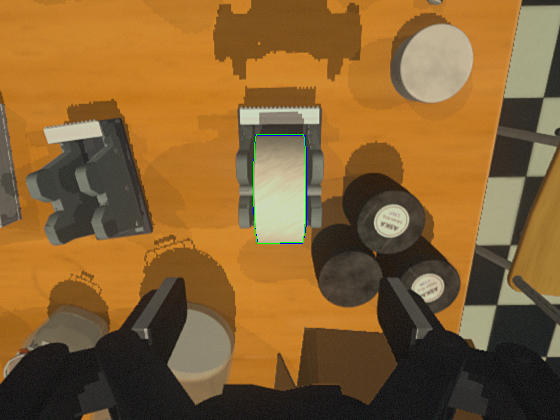

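The medium roll is seated and centred between its cheeks, with its outline around (280,190). Next is the wide roll.

Emit:
apply_moves --pt "0.051 0.006 0.001 0 0 -0.1 -1" --pt "0.05 0.011 0.001 0 0 -0.1 -1" --pt "0.049 0.016 0.001 0 0 -0.1 -1" --pt "0.047 0.021 0.001 0 0 -0.1 -1" --pt "0.045 0.025 0.001 0 0 -0.1 -1" --pt "0 0 0 0 0 0 -1" --pt "0 0 0 0 0 0 -1"

```text
t: 12.45
tcp_pos: [0.3852, 0.3216, 0.1996]
tool_rot: [-0.241, 0.971, -0.0, -0.0]
force: [0.1, 0.4, -0.8]
finger_gap: 0.997
gripper_force: 0.0
```

```bash
python3 - <<'E'
from geo import *
from mv import *
x,im=fitroll(.062,.3861,.3215,.486);cv2.imwrite("pics/w6.png",im)
x,im=fitroll(.062,*x)
s,p,r=state();print(s["t"],p)
rows(x[0],x[1],.067,x[2]+np.pi,4,-1)
E
```

```text
roll [0.3888 0.3252 0.4861] iou 0.981
roll [0.3887 0.3251 0.4855] iou 0.982
12.55 [0.386335   0.32161966 0.19984332]
4
[-0.0009, 0.0005, 0.0332, -0.0, 0.0002, -0.0001, -1],
[-0.0009, 0.0005, 0.0332, -0.0, 0.0002, -0.0001, -1],
[-0.0009, 0.0005, 0.0332, -0.0, 0.0002, -0.0001, -1],
[-0.0009, 0.0005, 0.0332, -0.0, 0.0002, -0.0001, -1],
```

View pics/w6.png

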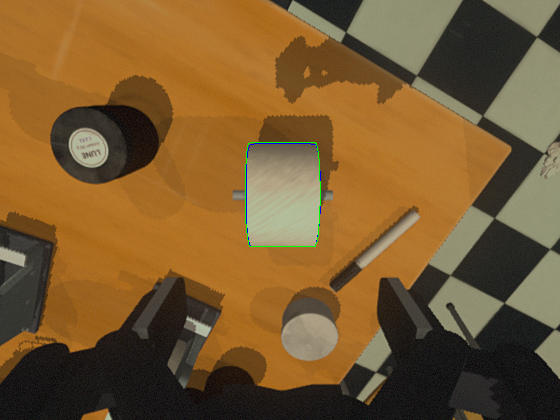

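The wide roll's fit is good, with an IoU of 0.98 and its centre near (284,195). I'll descend and grip.

Emit:
apply_moves --pt "-0.002 0.001 0.03 0 0 0 -1" --pt "-0.002 0.001 0.035 0 0 0 -1" --pt "0 0 0.035 0 0 0 -1" --pt "0 0 0.033 0 0 0 -1" --pt "0 0 0 0 0 0 -0.8" --pt "0 0 0 0 0 0 1" --pt "0 0 0 0 0 0 1" --pt "0 0 0 0 0 0 1" --force 90

```text
t: 13.55
tcp_pos: [0.3892, 0.3257, 0.0687]
tool_rot: [-0.241, 0.971, 0.0, 0.002]
force: [0.4, -2.1, 4.6]
finger_gap: 0.685
gripper_force: 97.0
```

```bash
python3 - <<'E'
from mv import *
s,p,r=state();print(s["t"],p,s["finger_gap"],s["gripper_force"],s["force"])
M=r.as_matrix();f=np.arctan2(M[1,0],M[0,0]);print(f)
e=rows(p[0],p[1],.195,f,3,1)
e=rows(.640,-.284,.195,np.pi-.065,5,1,e)
E
```

```text
13.55 [0.38920983 0.32574278 0.06871599] 0.6854638630211808 97.04385802731849 [ 0.37813589 -2.14494013  4.58380758]
-2.6552364207499317
3
[-0.0002, -0.0, -0.0421, -0.0002, 0.0014, -0.0, 1],
[-0.0001, -0.0, -0.0421, -0.0002, 0.0014, -0.0, 1],
[-0.0001, -0.0, -0.0421, -0.0002, 0.0014, -0.0, 1],
11
[0.0058, -0.0597, 0.0, 0.0, 0.0, 0.0501, 1],
[0.0028, -0.0599, 0.0, 0.0, 0.0, 0.0501, 1],
[-0.0002, -0.0599, 0.0, 0.0, 0.0, 0.0501, 1],
[-0.0032, -0.0598, 0.0, 0.0, 0.0, 0.0501, 1],
[-0.0062, -0.0596, 0.0, 0.0, 0.0, 0.0501, 1],
[-0.0092, -0.0592, 0.0, 0.0, 0.0, 0.0501, 1],
[-0.0122, -0.0587, 0.0, 0.0, 0.0, 0.0501, 1],
[-0.0151, -0.058, 0.0, 0.0, 0.0, 0.0501, 1],
[-0.018, -0.0572, 0.0, 0.0, 0.0, 0.0501, 1],
[-0.0208, -0.0562, 0.0, 0.0, 0.0, 0.0501, 1],
[-0.0236, -0.0551, 0.0, 0.0, 0.0, 0.0501, 1],
```

Emit:
apply_moves --pt "0 0 -0.025 0 0 0 1" --pt "0 0 -0.045 0 0 0 1" --pt "0 0 -0.045 0 0 0 1" --pt "0.003 -0.03 -0.01 0 0 0.025 1" --pt "0.002 -0.03 0 0 0 0.025 1" --pt "0.003 -0.06 0 0 0 0.05 1" --pt "0 -0.06 0 0 0 0.05 1" --pt "-0.003 -0.06 0 0 0 0.05 1"

```text
t: 14.55
tcp_pos: [0.4781, 0.1013, 0.1924]
tool_rot: [-0.142, 0.99, 0.0, -0.0]
force: [1.6, 0.1, -3.0]
finger_gap: 0.683
gripper_force: 98.2
```

Emit:
apply_moves --pt "-0.006 -0.06 0 0 0 0.05 1" --pt "-0.009 -0.059 0 0 0 0.05 1" --pt "-0.012 -0.059 0 0 0 0.05 1" --pt "-0.015 -0.058 0 0 0 0.05 1" --pt "-0.018 -0.057 0 0 0 0.05 1" --pt "-0.021 -0.056 0 0 0 0.05 1" --pt "-0.012 -0.028 0 0 0 0.025 1" --pt "-0.012 -0.027 0 0 0 0.025 1"

```text
t: 15.55
tcp_pos: [0.6369, -0.2865, 0.1914]
tool_rot: [0.033, 0.999, 0.001, -0.001]
force: [0.3, 0.7, -2.9]
finger_gap: 0.684
gripper_force: 98.2
```

Emit:
apply_moves --pt "0 0 0 0 0 0 1" --pt "0 0 0 0 0 0 1"

```text
t: 15.8
tcp_pos: [0.6364, -0.2844, 0.1915]
tool_rot: [0.032, 0.999, 0.001, -0.001]
force: [-0.6, 0.6, -3.2]
finger_gap: 0.681
gripper_force: 98.2
```

```bash
python3 - <<'E'
from geo import *
from mv import *
s,p,r=state();print(s["t"],p,s["finger_gap"],s["force"],r.as_quat())
dz=p[2]-.0687
M=r.as_matrix();phi=np.arctan2(M[1,0],M[0,0])
x,im=fitroll(.062,p[0],p[1],phi-np.pi,zc=.05+dz)
cv2.imwrite("pics/w7.png",im)
rows(.640,-.284,.105,np.pi-.065,4,1)
E
```

```text
15.8 [ 0.63638246 -0.2844473   0.1914938 ] 0.6811900112345556 [-0.60478747  0.61277954 -3.23142784] [ 0.03180062  0.99949306  0.00107205 -0.00109631]
roll [ 0.6351 -0.2843 -0.0739] iou 0.889
4
[-0.0009, 0.0, 0.0217, 0.0004, -0.0005, 0.0005, 1],
[-0.0009, 0.0001, 0.0217, 0.0004, -0.0005, 0.0005, 1],
[-0.0009, 0.0001, 0.0217, 0.0004, -0.0005, 0.0005, 1],
[-0.0009, 0.0001, 0.0217, 0.0004, -0.0005, 0.0005, 1],
```

Emit:
apply_moves --pt "-0.002 0 0.02 0 0 0 1" --pt "-0.002 0 0.025 0 0 0 1" --pt "0 0 0.02 0 0 0 1" --pt "0 0 0.016 0 0 0 1" --pt "0 0 0.01 0 0 0 1" --pt "0 0 0.004 0 0 0 1" --pt "0 0 0.002 0 0 0 1" --pt "0 0 0 0 0 0 1"

```text
t: 16.85
tcp_pos: [0.6414, -0.2862, 0.0958]
tool_rot: [0.032, 0.999, -0.0, 0.0]
force: [-0.6, 0.5, -3.3]
finger_gap: 0.684
gripper_force: 98.3
```

Emit:
apply_moves --pt "0 0 0.002 0 0 0 1" --pt "0.001 0 0.002 0 0 0 1" --pt "0 0 0.001 0 0 0 1" --pt "0 0 0 0 0 0 1"

```text
t: 17.35
tcp_pos: [0.6407, -0.286, 0.0907]
tool_rot: [0.032, 0.999, -0.0, 0.0]
force: [-0.7, -1.2, 1.1]
finger_gap: 0.684
gripper_force: 98.7
```

Emit:
apply_moves --pt "0 0 0 0 0 0 -0.5" --pt "0 0 0 0 0 0 -0.8" --pt "0 0 -0.003 0 0 0 -1" --pt "0 0 -0.03 0 0 0 -1" --pt "0 0 -0.05 0 0 0 -1" --pt "0 0 -0.03 0 0 0 -1" --pt "0 0 0 0 0 0 -1" --pt "0 0 0 0 0 0 -1"

```text
t: 18.35
tcp_pos: [0.6398, -0.2855, 0.2024]
tool_rot: [0.032, 0.999, 0.0, -0.001]
force: [-0.3, -0.2, -0.0]
finger_gap: 1.0
gripper_force: 0.0
```

```bash
python3 - <<'E'
from geo import *
from mv import *
s,p,r=state();print(s["t"],p,s["finger_gap"])
x,im=fitroll(.062,.640,-.286,-.065,zc=.072)
cv2.imwrite("pics/w8.png",im)
e=rows(.417,-.327,.2,np.pi+.348,4,-1)
E
```

```text
18.35 [ 0.63977799 -0.28545298  0.20236063] 1.0002889765453473
roll [ 0.6387 -0.2852 -0.0642] iou 0.986
4
[0.0548, -0.014, 0.0005, 0.0005, -0.0006, -0.1029, -1],
[0.056, -0.0083, 0.0005, 0.0005, -0.0006, -0.1029, -1],
[0.0565, -0.0025, 0.0005, 0.0005, -0.0006, -0.1029, -1],
[0.0565, 0.0034, 0.0004, 0.0005, -0.0006, -0.1029, -1],
```

Emit:
apply_moves --pt "0.055 -0.014 0 0 0 -0.103 -1" --pt "0.056 -0.008 0 0 0 -0.103 -1" --pt "0.056 -0.002 0 0 0 -0.103 -1" --pt "0.056 0.003 0 0 0 -0.103 -1" --pt "0 0 0 0 0 0 -1" --pt "0 0 0 0 0 0 -1" --pt "0 0 0 0 0 0 -1"

```text
t: 19.27
tcp_pos: [0.4198, -0.3271, 0.2028]
tool_rot: [-0.174, 0.985, 0.0, 0.0]
force: [-0.2, -0.1, -0.3]
finger_gap: 1.0
gripper_force: 0.0
```

```bash
python3 - <<'E'
from geo import *
from mv import *
x,im=fitroll(.020,.4169,-.3268,.348);x,im=fitroll(.020,*x);cv2.imwrite("pics/w9.png",im)
s,p,r=state();print(s["t"],p)
rows(x[0],x[1],.071,x[2]+np.pi,4,-1)
E
```

```text
roll [ 0.4168 -0.3227  0.349 ] iou 0.97
roll [ 0.4169 -0.3226  0.3491] iou 0.968
19.375 [ 0.419808   -0.32690843  0.20288177]
4
[0.0003, 0.0013, 0.033, 0.0, 0.0, 0.0001, -1],
[0.0003, 0.0013, 0.033, 0.0, 0.0, 0.0001, -1],
[0.0003, 0.0013, 0.033, 0.0, 0.0, 0.0001, -1],
[0.0003, 0.0013, 0.033, 0.0, 0.0, 0.0001, -1],
```

View pics/w9.png

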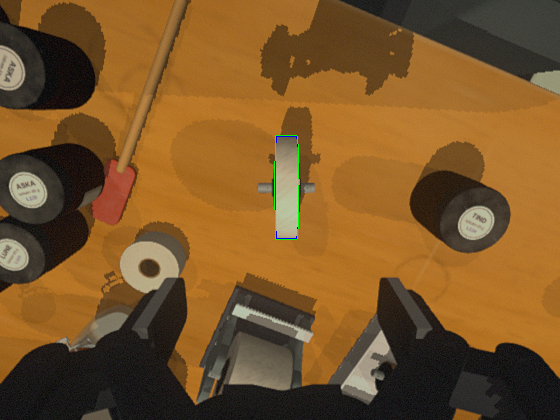

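The narrow roll is centred near (287,187) and the fit is tight. I'll grip it.

Emit:
apply_moves --pt "0.001 0.002 0.03 0 0 0 -0.4" --pt "0 0.002 0.035 0 0 0 -0.3" --pt "0 0.001 0.035 0 0 0 -0.2" --pt "0 0 0.03 0 0 0 0" --pt "0 0 0 0 0 0 0.2" --pt "0 0 0 0 0 0 1" --pt "0 0 0 0 0 0 1" --pt "0 0 0 0 0 0 1" --force 60

```text
t: 20.38
tcp_pos: [0.4166, -0.3232, 0.0742]
tool_rot: [-0.173, 0.985, -0.001, 0.0]
force: [0.0, 0.1, -0.9]
finger_gap: 0.202
gripper_force: 58.7
```

```bash
python3 - <<'E'
from mv import *
s,p,r=state();print(s["t"],p,s["finger_gap"],s["gripper_force"],s["force"])
M=r.as_matrix();f=np.arctan2(M[1,0],M[0,0])
e=rows(p[0],p[1],.20,f,3,1)
e=rows(.651,.0956,.20,np.pi+.1113,5,1,e)
E
```

```text
20.375 [ 0.41657155 -0.32317463  0.07415593] 0.20220147973289143 58.66506725549698 [ 0.00696486  0.09380607 -0.94843646]
3
[-0.0, -0.0001, -0.0419, -0.0006, 0.0002, -0.0, 1],
[-0.0, -0.0, -0.0419, -0.0006, 0.0002, -0.0, 1],
[-0.0, -0.0, -0.0419, -0.0006, 0.0002, -0.0, 1],
8
[-0.0454, 0.0392, 0.0, 0.0, 0.0, 0.0296, 1],
[-0.0442, 0.0405, 0.0, 0.0, 0.0, 0.0296, 1],
[-0.043, 0.0418, 0.0, 0.0, 0.0, 0.0296, 1],
[-0.0418, 0.0431, 0.0, 0.0, 0.0, 0.0296, 1],
[-0.0405, 0.0443, 0.0, 0.0, 0.0, 0.0296, 1],
[-0.0391, 0.0455, 0.0, 0.0, 0.0, 0.0296, 1],
[-0.0378, 0.0466, 0.0, 0.0, 0.0, 0.0296, 1],
[-0.0364, 0.0477, 0.0, 0.0, 0.0, 0.0296, 1],
```

Emit:
apply_moves --pt "0 0 -0.025 0 0 0 1" --pt "0 0 -0.045 0 0 0 1" --pt "0 0 -0.045 0 0 0 1" --pt "-0.023 0.02 -0.011 0 0 0.015 1" --pt "-0.022 0.02 0 0 0 0.015 1" --pt "-0.044 0.04 0 0 0 0.03 1" --pt "-0.043 0.042 0 0 0 0.03 1" --pt "-0.042 0.043 0 0 0 0.03 1"

```text
t: 21.38
tcp_pos: [0.534, -0.112, 0.1999]
tool_rot: [-0.113, 0.994, -0.0, 0.001]
force: [0.8, -0.5, -2.3]
finger_gap: 0.208
gripper_force: 59.0
```

Emit:
apply_moves --pt "-0.04 0.044 0 0 0 0.03 1" --pt "-0.039 0.045 0 0 0 0.03 1" --pt "-0.038 0.047 0 0 0 0.03 1" --pt "-0.018 0.024 0 0 0 0.015 1" --pt "-0.018 0.024 0 0 0 0.015 1" --pt "0 0 0 0 0 0 1" --pt "0 0 0 0 0 0 1" --pt "0 0 0 0 0 0 1"

```text
t: 22.38
tcp_pos: [0.6502, 0.0941, 0.1993]
tool_rot: [-0.053, 0.999, -0.0, -0.0]
force: [0.1, 0.1, -1.6]
finger_gap: 0.202
gripper_force: 59.0
```

```bash
python3 - <<'E'
from geo import *
from mv import *
s,p,r=state();print(s["t"],p,s["finger_gap"],s["force"])
M=r.as_matrix();phi=np.arctan2(M[1,0],M[0,0])
im=wrist("w10");q0=[.651,.0956,.1113]
P=[(0,.0225,.086),(0,-.0225,.086),(.06,.0335,.006),(-.072,.0335,.006),(-.072,-.0335,.006),(.06,-.0335,.006)]
for q in proj("wrist",place(P,*q0)): cv2.drawMarker(im,tuple(int(i) for i in q),(0,255,0),0,6)
z=.05+p[2]-.0742;P=[(0,.0275,z),(0,-.0275,z)]
for q in proj("wrist",place(P,p[0],p[1],phi)): cv2.drawMarker(im,tuple(int(i) for i in q),(255,0,255),0,6)
cv2.imwrite("pics/w10.png",cv2.resize(im[60:360,80:480],(800,600),interpolation=cv2.INTER_CUBIC))
rows(.652,.0965,.11,np.pi+.1113,4,1)
E
```

```text
22.375 [0.65017552 0.09408052 0.19929735] 0.20234546839571976 [ 0.13232333  0.06382553 -1.63947185]
4
[-0.0005, 0.0006, 0.0223, -0.0, -0.0001, -0.0011, 1],
[-0.0005, 0.0006, 0.0223, -0.0, -0.0001, -0.0011, 1],
[-0.0005, 0.0006, 0.0223, -0.0, -0.0001, -0.0011, 1],
[-0.0005, 0.0006, 0.0223, -0.0, -0.0001, -0.0011, 1],
```

View pics/w10.png

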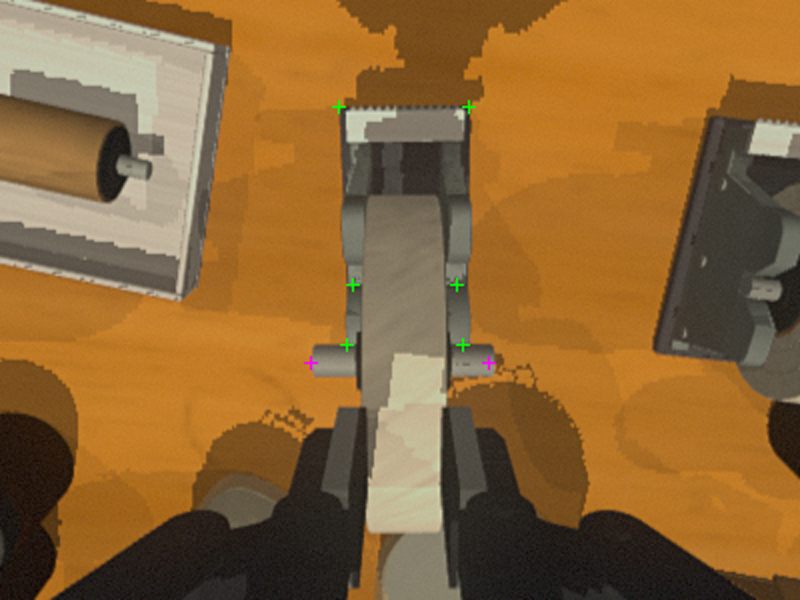

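The overlay matches. Roll and dispenser are aligned to within about 2 mm, with the spindle ends at (311,362) and (489,362). I'll lower the roll and watch the force.

Emit:
apply_moves --pt "0 0.001 0.02 0 0 0 1" --pt "0 0.001 0.03 0 0 0 1" --pt "0 0 0.02 0 0 0 1" --pt "0 0 0.014 0 0 0 1" --pt "0 0 0.008 0 0 0 1" --pt "0 0 0.005 0 0 0 1" --pt "0 0 0 0 0 0 1"

```text
t: 23.3
tcp_pos: [0.6507, 0.0971, 0.1024]
tool_rot: [-0.054, 0.999, -0.0, 0.0]
force: [0.6, 0.1, -0.8]
finger_gap: 0.204
gripper_force: 59.0
```

Emit:
apply_moves --pt "0 0 0.003 0 0 0 1" --pt "0 0 0.002 0 0 0 1" --pt "0 0 0.001 0 0 0 1" --pt "0 0 0 0 0 0 1"

```text
t: 23.8
tcp_pos: [0.6506, 0.0972, 0.0962]
tool_rot: [-0.054, 0.999, -0.0, 0.0]
force: [0.2, 0.5, -1.2]
finger_gap: 0.202
gripper_force: 59.0
```

Emit:
apply_moves --pt "0 0 0.001 0 0 0 1" --pt "0 0 0 0 0 0 1"

```text
t: 24.05
tcp_pos: [0.6509, 0.0971, 0.0958]
tool_rot: [-0.054, 0.999, -0.0, 0.0]
force: [0.6, -0.5, 1.7]
finger_gap: 0.208
gripper_force: 59.4
```

Force shows the roll has bottomed out. I'll release, retreat and check.

Emit:
apply_moves --pt "0 0 0 0 0 0 0.4" --pt "0 0 0 0 0 0 0.2" --pt "0 0 -0.003 0 0 0 0.1" --pt "0 0 -0.03 0 0 0 0" --pt "0 0 -0.05 0 0 0 -0.5" --pt "0 0 -0.03 0 0 0 -1" --pt "0 0 0 0 0 0 -1" --pt "0 0 0 0 0 0 -1"

```text
t: 25.05
tcp_pos: [0.6497, 0.0972, 0.2073]
tool_rot: [-0.054, 0.999, 0.0, -0.001]
force: [0.5, -0.6, -0.1]
finger_gap: 1.002
gripper_force: 0.0
```

```bash
python3 - <<'E'
from geo import *
from mv import *
from station import snapshot
s,p,r=state();print(s["t"],p,s["finger_gap"])
x,im=fitroll(.020,.651,.096,.111,zc=.072)
sd=snapshot("side")[:,:,::-1].copy()
for w,q in((.076,(.6387,.2885,-.018)),(.055,tuple(x)),(.097,(.6387,-.2852,-.065))):
    uv=proj("side",place([(0,-w/2,.072)],*q))[0];print(uv.round(1))
sc=cv2.resize(sd[130:340,200:480],(800,600),interpolation=cv2.INTER_CUBIC)
cv2.imwrite("pics/fin.png",sc)
E
```

```text
25.05 [0.64966874 0.097211   0.20730246] 1.0023714829906536
roll [0.6497 0.0977 0.1087] iou 0.923
[318.  162.4]
[330.9 190.2]
[350.8 290.2]
```

View pics/fin.png

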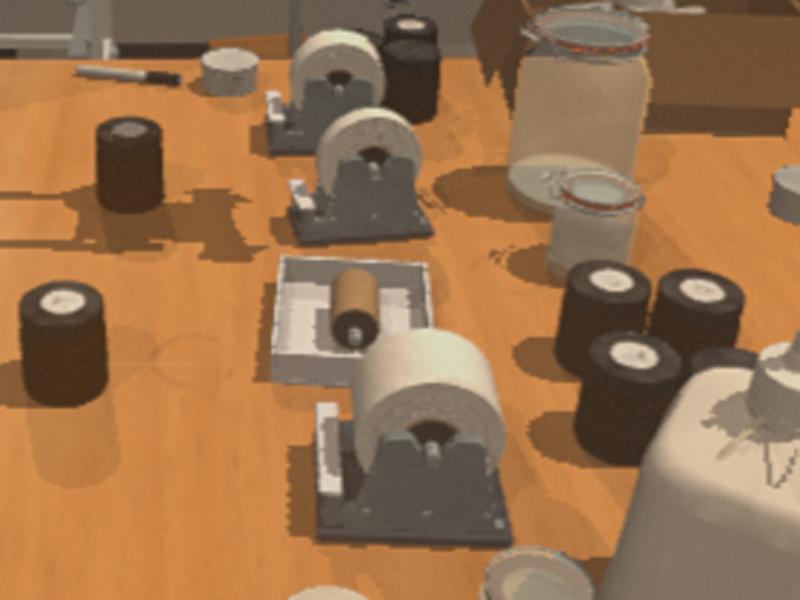

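All three rolls sit in their slots, with spindle ends at about (338,87), (375,170) and (432,450). The core is in the tray at (355,305) and the jars haven't moved.

```bash
python3 -c "
from station import *
print(sign_off())"
```

```text
the job is handed in; nothing more can be done
None
```

The job is handed in at about 25 s of the 118 s allowed: the used-up core lies flat in the tray, each full roll is seated in its matching dispenser, and the two jars are where they were.

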